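Peel the top tray off a sticky stack and hold it over the light panel

TASK

Turn the light panel's dimmer dial clockwise to the one long mark on its scale. Then peel the top tray off the sticky stack: grip the upright tab on its corner and tilt the tray up by it, that corner well up (2 cm or more) while the opposite corner is still down in its seat, so that the full trays beneath stay where they are. Hold the tray up over the middle of the light panel, roughly level and about 15 cm above it, and finish while still holding it there; leave everything else on the bench alone.

Things in the scene. Friction and masses are not known exactly. Their poses are not given: they have to be found in the camera images.
- tray: top tray of the sticky stack, white plastic, 150 mm square, 90 g. Origin: centre, at the underside of its 3 mm thick, 17 mm wide rim; z up. A 120 mm square pan hangs 15 mm below that underside, nested in the tray below with 6 mm to spare all round. On its corner at -x, -y stands the grip tab, the only thing above the rim. At the start it lies square on the stack
- tray_tab (a point): where the TCP may grip the tab: tray frame (-62, -62, 25) mm, tray axes. The upright tab is 30 mm long along the tray's diagonal (1, 1, 0), 10 mm thick across it (pinch along (1, -1, 0)), its top 34 mm above the rim's underside. With the TCP here the fingertips end 3 mm above the rim
- tray_far (a point): corner of the top tray diagonally across from the tab, at the underside of the rim: tray frame (75, 75, 0) mm; tray axes
- stack: loose lower trays, full, one  white, 140 mm square (rims 150), 52 mm high, 0.75 kg; the top tray's rim rests on the upper edge. Origin: centre of the underside. Four sprung dimples grip the top tray's pan, about 3 N each, two of them by the corner across from the tab. Pulled up square all grip at once; tilted up about that corner by about 0.3 rad it comes free (3 to 6 N at the tab)
- panel: flat light panel fixed on the table, aluminium frame 200 (x) x 180 (y) mm with white diffuser, 23 mm high. Origin: centre of its underside
- panel_top (a point): the middle of the panel's lit face, 23 mm above the table; z up
- dimmer (a joint): angle of the dimmer dial in rad, growing clockwise seen from above, 0 to 4.71; stays where it is left (friction 0.04 N m). The scale has 11 marks, one every 0.471 rad from 0; the only long, thick one is at 1.885 rad. At angle 0 the white pointer line points along -x of the dimmer box
- dimmer_grip (a point): on the dial's vertical axis, 82 mm above the table, where the TCP may grip. The dial is an upright bar along this point's x axis (it turns with the dial; white pointer end at -x), 42 mm long, 14 mm thick, from 59 to 89 mm above the table, on a grey box fixed on the table, 130 x 130 x 45 mm, with a collar 34 mm in radius up to 51 mm
- dial_mark (a point): the middle of the long mark on the dial's scale, on top of the dimmer box, 47 mm from the dial's axis
- tape_roll: roll of yellow packing tape lying flat, 84 mm across, 24 high; a bystander; origin: centre of its underside
- ring_gauge: steel ring gauge lying flat, 50 mm across, 18 high; a bystander; origin: centre of its underside
- housing: small square aluminium housing, open above, 45 x 45 x 30 mm; a bystander; origin: centre of its underside
- battery: black power-tool battery, 110 x 75 x 60 mm; a bystander; origin: centre of its underside
- tea_bottle: amber glass bottle, 60 mm across, 150 high; a bystander; origin: centre of its underside
- caliper: digital caliper lying flat, 200 mm long, 12 high; a bystander; origin: centre of its underside
- plug_gauge: small turned steel plug gauge standing upright, 36 mm across, 60 high; a bystander; origin: centre of its underside
Things that resemble listed ones, but are neither listed nor needed, are in the scene too. What is shaped like the tray but blue is not meant.

How it is judged:
On the way, in this order (a step that is already met when the one before it is completed fails the run):
1. the dial stands at the long mark (within 0.12 rad, a quarter of a division), at rest, with the top tray still seated (value of joint dimmer between 1.765 and 2.005 rad and velocity of joint dimmer between -0.05 and 0.05 rad/s and z of tray_tab in the frame of stack below 0.083 m), for 0.3 s.
2. the tab corner is up by more than 20 mm while the opposite corner is still within 10 mm of its seat (z of tray_tab in the frame of stack above 0.097 m and z of tray_far in the frame of stack below 0.062 m), for 0.1 s.
At the end, for the whole second after the job is handed in: Dial within 0.12 rad of the long mark; top tray held by the fingers alone, at rest, centre within 50 mm of the panel's middle and 90 to 220 mm above its face, within 0.3 rad of level; lower trays flat, within 30 mm of their start, bystanders within 40 mm (value of joint dimmer between 1.765 and 2.005 rad and horizontal distance between tray and panel_top below 0.05 m and z of tray in the frame of panel_top between 0.09 and 0.22 m and angle between tray's own z axis and vertical below 0.3 rad and contact force between the fingers and tray above 1 N and contact force between tray and stack below 0.1 N and contact force between tray and panel below 0.1 N and linear speed of tray below 0.05 m/s and distance of stack from where it was at the start of the episode below 0.03 m and angle between stack's own z axis and vertical below 0.05 rad and distance of each of tape_roll, ring_gauge, housing, battery, tea_bottle, caliper, plug_gauge from where it was at the start of the episode below 0.04 m); the arm keeps its last pose, push and grip.
It fails at once if the lower trays are dragged more than 30 mm or tipped by more than 0.12 rad (distance of stack from where it was at the start of the episode above 0.03 m or angle between stack's own z axis and vertical above 0.12 rad).
It fails at once if a bystander is moved more than 40 mm (distance of any of tape_roll, ring_gauge, housing, battery, tea_bottle, caliper, plug_gauge from where it was at the start of the episode above 0.04 m).
It also fails if it takes over 53 s, if anything falls off the work surface, if the arm or the gripper's body presses on something with over 40 N, if the wrist force passes 120 N, or if a joint passes its speed limit or range.

ROBOT

A 6-joint arm with a two-finger parallel gripper is mounted at the origin on the work surface. World frame = base frame: x ahead of the robot, y to its left, z up, the work surface at z = 0. Lengths are in m, angles in rad, forces in N, time in s.
With the tool pointing down it reaches from about 0.35 to 0.725 m from the base axis. Payload 6 kg.
Tool frame: the origin (TCP) lies between the finger pads, 19 mm behind the fingertips; this is the grasp point; z points along the fingers, y is the line along which they close (so a half turn about z gives the same grasp; the last joint's range is limited). The gripper opens to 85 mm and grips with 20 to 120 N. Pads are 22 mm wide; open, the fingers measure 114 mm over their backs; the gripper's body (76 mm by 85 mm) begins 54 mm behind the grasp point. The pads swing forward as they close: fully open they stand 13 mm farther back than shut.
Start: joints at [-0.995, 0.04, 0.085, 0, -1.615, -0.334], TCP at [0.144, -0.583, 0.25] pointing down, gripper open.
Joint ranges: [-2.56, 2.56], [-1.29, 2.01], [-1.08, 1.49], [-3.29, 1.98], [-2.81, -0.18], [-2.99, 2.99]. Speed limits (rad/s): [2.57, 2.57, 3.01, 3.14, 3.14, 3.14].

INTERFACE

Orientations are given as a unit quaternion [x, y, z, w].
In Python, from bench import readout, viewer, bot, look_for, landmark_of gives the robot as it stands.
- The arm moves only by the tool arm_command, never from a script. Its argument "moves" is a list that holds one entry, the list of rows, each a list of 5 numbers: the shift along the tool's x, y, z in m, then the turn about the tool's z in rad, then the opening, from 0 (shut) to 1 (fully open). A call has 1 to 12 rows; each row shifts and turns the commanded pose from where the row before left it, along the tool's axes as they then stand; what a row does not reach is not made up. A row lasts 1/10 s, in which the tool goes at most 50 mm and 8.59 degrees, less where a joint would pass 70% of its speed; a pose out of reach is approached as far as the arm can. A call is refused whole if a number of a shift passes 0.05 or a number of a turn 0.15, either way. A call with a gripper value outside its range is refused whole. The fingers move at their own pace and stop on an object; "squeeze" is the grip in N (left out, the last holds). Time passes only in rows, so rows that do not move let the fingers close. It gives the time, the measured TCP pose, the force, the opening and the grip force at its end, in the units of the state.
- readout.observe(): the state, without advancing time (a new reading comes with each control period).
- viewer.grab_frame(name): name is "side" or "top" or "wrist"; returns a dict with "pixels" (384x512x3 uint8, blue, green, red), "range_z" (384x512 float32, m along the optical axis (not along the pixel's ray), 0 where there is no reading), "camera_matrix" (3x3 intrinsics, pixels), "D" ([k1, k2, p1, p2, k3] as OpenCV has them; the pictures are not rectified), "rvec" (rotation vector, rad) and "tvec" (3), from world to camera coordinates, as OpenCV has them. Camera axes: x right, y down, z forward; pixel columns grow to the right and rows downward; lengths in m; the calibration is good to about 2 mm. A picture is of the moment at which its call begins.
- bot.job_done(): hands the job in; it is judged then, once.
Trained networks look in the newest picture that a camera, given by its name, has taken for a name from the list of things; names that differ only in an ending like _2 or _b are one class to them, and where a whole thing is asked for, a point or a joint stands for the part that bears it (a point fixed in the world has none). Each returns a list of dicts, best first, with "p" (0 to 1); they miss things now and then, are a little off and sometimes report something else, mostly with a low value. They report only what shows in the picture. A call takes as long as a camera call. They do not tell look-alikes from the thing itself.
- look_for(camera, query): "location" ([x, y, z] in m, in world coordinates, good to about 4 mm: the middle of the surface that is visible of it).
- landmark_of(camera, query): "location" ([x, y, z] in m, in world coordinates, good to about 4 mm: a listed point, or the origin of a listed thing).
The state is a dict: "t": time; "joint_positions": joint angles; "joint_vel": joint speeds; "effort": joint torques, N m; "ee_pos": TCP position; "ee_rot": TCP orientation; "contact_force": force on the tool from outside, world axes, zero at the start; "moment": the same for the moment, N m; "gripper_width": opening from 0.0 (shut) to 1.0 (fully open); "grip_force": force on a finger pad.
Only numpy, scipy, OpenCV 4.12 (cv2) and the standard library are available. Lean on these libraries where they do the work, as an engineer would, in place of code of your own. Each camera call takes 0.05 s, during which the arm holds its last target. There are 200 camera calls.

## Working session

There is one attempt and no reset: what is moved stays moved. The work goes in short steps, Python scripts to look and compute and a tool call to move; the robot and the scene stay as the last step left them, time stands still between calls to the robot, and variables do not carry over. Pictures are saved under pics/ and viewed, at most 10 in all, crops included, and the job is handed in when it is done.

Besides the shell and the picture viewer there is one more tool, called after "Request:" as name(argument=value, ...) on one line, values as JSON. arm_command: Moves the arm, as the interface text tells. Its arguments: {"type":"object","properties":{"moves":{"type":"array"},"squeeze":{"type":"number"}},"required":["moves"]}

```bash
mkdir -p pics
cat > h.py <<'E'
import numpy as np, cv2
from bench import readout, viewer, bot, look_for, landmark_of
from scipy.spatial.transform import Rotation as R
def world(f):
    h,w=f["range_z"].shape
    u,v=np.meshgrid(np.arange(w),np.arange(h))
    p=cv2.undistortPoints(np.stack([u,v],-1).reshape(-1,1,2).astype(np.float64),np.array(f["camera_matrix"]),np.array(f["D"])).reshape(h,w,2)
    z=f["range_z"][...,None]
    c=np.concatenate([p*z,z],-1)
    Rm=cv2.Rodrigues(np.array(f["rvec"],float))[0]
    return (c-np.array(f["tvec"]).ravel())@Rm
E
python3 - <<'E'
from h import *
s=readout.observe();print(s)
for c in("top","side"):
    f=viewer.grab_frame(c);cv2.imwrite(f"pics/{c}1.png",cv2.resize(f["pixels"],(800,600)))
    for q in("tray","stack","panel","dimmer","tape_roll","tea_bottle","battery"):
        print(c,q,[(np.round(d["location"],3).tolist(),round(d["p"],2)) for d in look_for(c,q)])
    for q in("tray","tray_tab","tray_far","stack","panel_top","dimmer_grip","dial_mark"):
        print(c,"L",q,[(np.round(d["location"],3).tolist(),round(d["p"],2)) for d in landmark_of(c,q)])
E
```

```text
{'t': 0.0, 'joint_positions': array([-9.95264196e-01,  4.08295498e-02,  8.37932335e-02, -4.63803118e-04,
       -1.61545378e+00, -3.33668949e-01]), 'joint_vel': array([-9.85264831e-05,  1.17809479e-03,  4.07777674e-04,  9.43602649e-04,
       -1.02821323e-03,  1.68317412e-04]), 'effort': array([ 9.98506221e-04, -3.68210113e+01,  3.47412944e+01,  6.93261668e+00,
       -5.34439008e-03,  3.16508931e-05]), 'ee_pos': array([ 0.14370697, -0.58224332,  0.24895906]), 'ee_rot': array([-1.20647083e-01,  9.92695074e-01,  8.62603448e-04, -1.63721217e-04]), 'contact_force': array([0.34799644, 0.65553545, 0.2931308 ]), 'moment': array([ 0.00900334,  0.04673654, -0.02209764]), 'grip_force': 0.0, 'gripper_width': 0.995319628559376}
top tray [([0.525, 0.251, 0.039], 0.9), ([0.376, 0.467, 0.009], 0.83), ([0.291, 0.214, 0.003], 0.7), ([0.686, 0.19, 0.024], 0.24)]
top stack []
top panel [([0.536, -0.262, 0.023], 0.92)]
top dimmer []
top tape_roll [([0.686, 0.192, 0.027], 0.67)]
top tea_bottle [([0.646, 0.474, 0.097], 0.68)]
top battery [([0.713, -0.221, 0.042], 0.93)]
top L tray [([0.294, 0.217, 0.016]
[... 733 characters left out ...]
12, -0.199, 0.049], 0.45)]
side tea_bottle [([0.641, 0.509, 0.101], 0.71), ([0.532, -0.24, 0.021], 0.36)]
side battery [([0.713, -0.201, 0.048], 0.69)]
side L tray [([0.38, 0.461, 0.019], 0.82), ([0.294, 0.213, 0.014], 0.76), ([0.518, 0.255, 0.053], 0.58)]
side L tray_tab [([0.464, 0.184, 0.076], 0.95), ([0.261, 0.137, 0.042], 0.9), ([0.397, 0.376, 0.037], 0.77)]
side L tray_far [([0.591, 0.34, 0.048], 0.88), ([0.341, 0.314, 0.013], 0.81)]
side L stack [([0.52, 0.254, 0.001], 0.61), ([0.591, 0.338, 0.049], 0.33)]
side L panel_top [([0.534, -0.264, 0.024], 0.66)]
side L dimmer_grip [([0.488, -0.026, 0.082], 0.68)]
side L dial_mark [([0.509, 0.02, 0.041], 0.84), ([0.532, -0.264, 0.022], 0.34)]
```

View pics/top1.png

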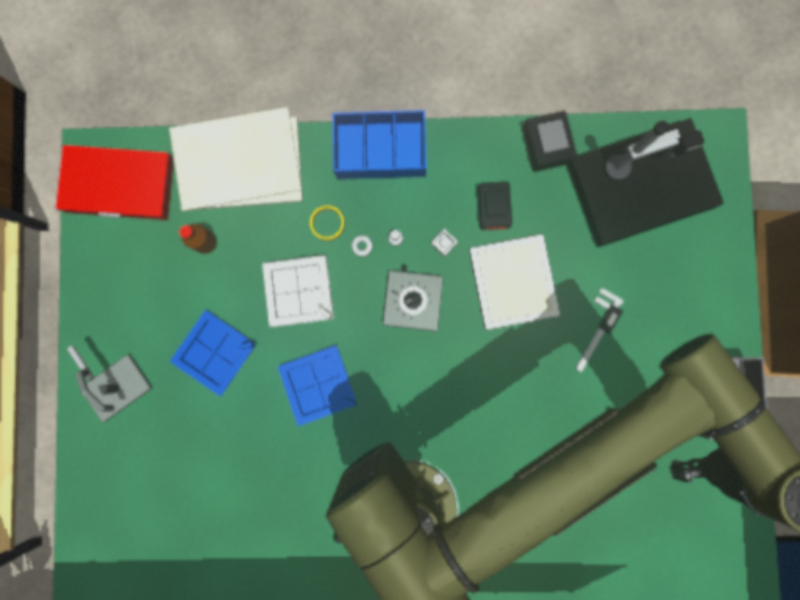

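View pics/side1.png

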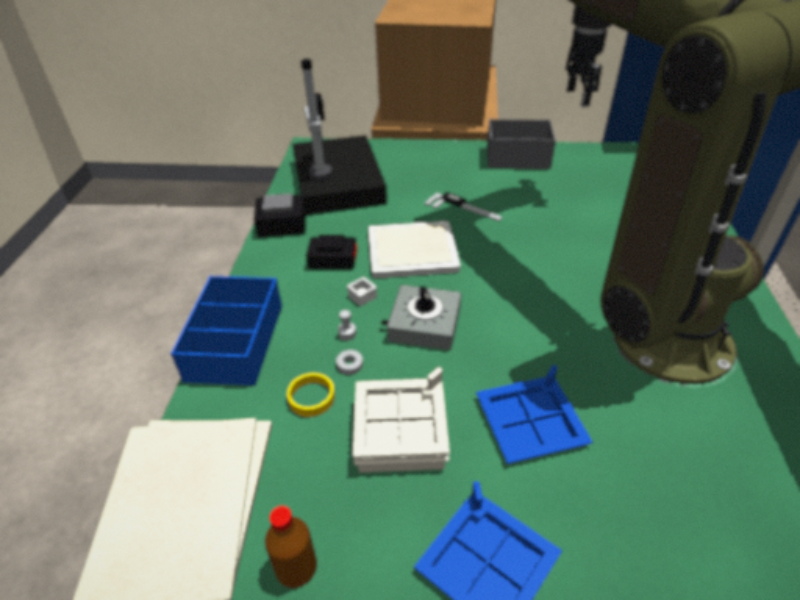

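Run:
```python
from h import *
f=viewer.grab_frame("top");P=world(f);im=f["pixels"]
# dial
r=np.hypot(P[...,0]-.491,P[...,1]+.023)
m=(P[...,2]>.075)&(P[...,2]<.1)&(r<.04)
print("dial",m.sum(),P[m].mean(0),cv2.minAreaRect((P[m][:,:2]*1000).astype(np.float32)))
# dimmer box
m=(P[...,2]>.038)&(P[...,2]<.05)&(r<.1); print("box",m.sum(),P[m].mean(0),cv2.minAreaRect((P[m][:,:2]*1000).astype(np.float32)))
vs,us=np.where(r<.1);print("uv",us.min(),us.max(),vs.min(),vs.max())
c=im[vs.min():vs.max(),us.min():us.max()];cv2.imwrite("pics/dial.png",cv2.resize(c,(600,600*c.shape[0]//c.shape[1])if c.shape[0]<=c.shape[1] else (600*c.shape[1]//c.shape[0],600),interpolation=cv2.INTER_CUBIC))
# tray
r=np.hypot(P[...,0]-.525,P[...,1]-.258)
m=(P[...,2]>.064)&(P[...,2]<.1)&(r<.12);print("tab",m.sum(),P[m].mean(0),P[m][:,2].max(),cv2.minAreaRect((P[m][:,:2]*1000).astype(np.float32)))
m=(P[...,2]>.048)&(P[...,2]<.062)&(r<.13);print("rim",m.sum(),P[m].mean(0),cv2.minAreaRect((P[m][:,:2]*1000).astype(np.float32)))
```

```text
dial 44 [ 0.49366111 -0.01932278  0.08745743] ((493.821044921875, -19.141857147216797), (13.710853576660156, 40.346519470214844), 21.366708755493164)
box 932 [ 0.49278692 -0.01872877  0.04417981] ((493.97747802734375, -18.961814880371094), (129.346923828125, 130.0851287841797), 82.26318359375)
uv 239 291 167 219
tab 26 [0.46727431 0.18514078 0.08410289] 0.09422054381886154 ((467.8287658691406, 186.30160522460938), (29.895048141479492, 10.019121170043945), 49.38315963745117)
rim 705 [0.52449226 0.25466244 0.05396516] ((522.8778686523438, 254.512939453125), (150.01683044433594, 150.92333984375), 5.992674350738525)
```

View pics/dial.png

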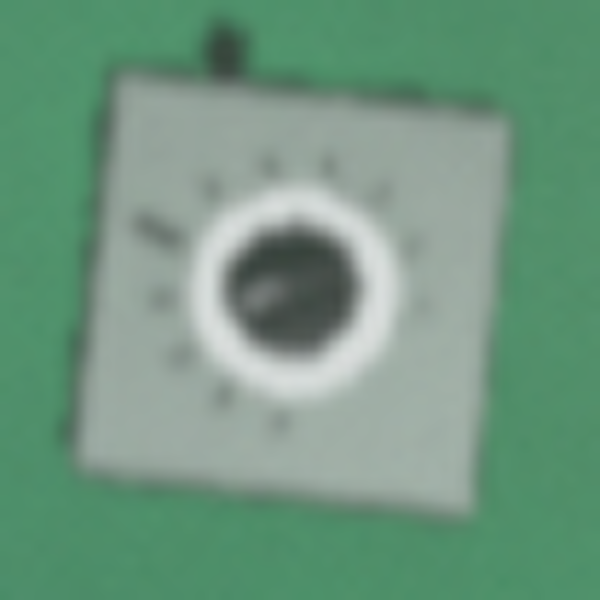

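Run:
```python
from h import *
f=viewer.grab_frame("wrist");s=readout.observe()
Rm=cv2.Rodrigues(np.array(f["rvec"],float))[0];cp=-Rm.T@np.array(f["tvec"]).ravel()
T=R.from_quat(s["ee_rot"]);print(T.as_matrix().round(3));print("cam in tool",T.inv().apply(cp-s["ee_pos"]),(Rm@T.as_matrix()).round(2),f["camera_matrix"])
# move wanted: TCP over dial at z .25
```

```text
[[-0.971 -0.239 -0.   ]
 [-0.239  0.971  0.   ]
 [ 0.     0.    -1.   ]]
cam in tool [ 0.07961919  0.0010158  -0.12416671] [[-0.    1.    0.  ]
 [-0.95  0.   -0.31]
 [-0.31 -0.    0.95]] [[331.18715464   0.         260.25944375]
 [  0.         331.18715464 188.16594723]
 [  0.           0.           1.        ]]
```

The top view shows the white stack at (298,290) with its tab toward the lower right. The pointer in the dial crop faces lower left (260,290), between marks 2 and 3, and the long mark is at (155,232). So the dial stands at about 1.06 rad and needs about +0.82 clockwise.

Request:
arm_command(moves=[[[-0.034,0.033,0,0,1],[-0.034,0.033,0,0,1],[-0.034,0.033,0,0,1],[-0.034,0.033,0,0,1],[-0.034,0.033,0,0,1],[-0.034,0.033,0,0,1],[-0.034,0.033,0,0,1],[-0.034,0.033,0,0,1],[-0.034,0.033,0,0,1],[-0.034,0.033,0,0,1],[-0.034,0.033,0,0,1],[-0.034,0.033,0,0,1]]], squeeze=40)

```text
t: 2.8
ee_pos: [0.4456, -0.0984, 0.2505]
ee_rot: [-0.121, 0.993, 0.0, 0.001]
contact_force: [1.2, -0.2, 0.6]
gripper_width: 1.0
grip_force: 0.0
```

Request:
arm_command(moves=[[[0,0,0,-0.14,1],[0,0,0,-0.14,1],[0,0,0,-0.14,1],[0,0,0,-0.14,1],[0,0,0,-0.14,1],[0,0,0,-0.14,1],[0,0,0,-0.14,1],[0,0,0,-0.14,1],[0,0,0,-0.14,1],[0,0,0,-0.14,1],[0,0,0,-0.14,1],[0,0,0,-0.14,1]]])

```text
t: 4.0
ee_pos: [0.445, -0.1003, 0.2501]
ee_rot: [0.821, -0.57, 0.0, -0.0]
contact_force: [-0.5, 0.2, -0.5]
gripper_width: 0.998
grip_force: 0.0
```

```bash
cat >> h.py <<'E'
def togo(p,yaw_deg):
    s=readout.observe();T=R.from_quat(s["ee_rot"]).as_matrix()
    y=np.degrees(np.arctan2(T[1,1],T[0,1]))
    d=(yaw_deg-y+90)%180-90
    print("t",round(s["t"],2),"pos",s["ee_pos"].round(4),"yaw",y.round(2),"tilt",T[2,2].round(4),"shift tool",(T.T@(np.array(p)-s["ee_pos"])).round(4),"turn",round(-np.radians(d),3),"F",s["contact_force"].round(1),"w",round(s["gripper_width"],3),"g",round(s["grip_force"],1))
def rect(P,m):
    return cv2.minAreaRect((P[m][:,:2]*1000).astype(np.float32))
E
python3 - <<'E'
from h import *
f=viewer.grab_frame("wrist");P=world(f);cv2.imwrite("pics/w1.png",f["pixels"])
r=np.hypot(P[...,0]-.494,P[...,1]+.019)
m=(P[...,2]>.08)&(P[...,2]<.1)&(r<.03);print("dial",m.sum(),P[m].mean(0),rect(P,m))
m=(P[...,2]>.038)&(P[...,2]<.049)&(r<.1);print("box",m.sum(),P[m].mean(0),rect(P,m))
for q in("dimmer_grip","dial_mark"):print(q,[(np.round(d["location"],3).tolist(),round(d["p"],2)) for d in landmark_of("wrist",q)])
togo([.494,-.0195,.25],21.4)
E
```

```text
dial 647 [ 0.49018477 -0.02249715  0.08799284] ((490.5672302246094, -20.653635025024414), (14.563497543334961, 40.92192077636719), 19.872291564941406)
box 10161 [ 0.49050339 -0.02825844  0.04504145] ((489.9230651855469, -20.190841674804688), (130.15110778808594, 130.45166015625), 82.04765319824219)
dimmer_grip [([0.491, -0.019, 0.081], 0.66), ([0.646, 0.022, -0.002], 0.53), ([0.633, 0.101, 0.006], 0.18)]
dial_mark [([0.512, 0.018, 0.047], 0.65)]
t 4.15 pos [ 0.445  -0.1004  0.2501] yaw -160.06 tilt -1.0 shift tool [-0.0593 -0.0737  0.0001] turn -0.026 F [ 0.4  0.3 -0.5] w 0.996 g 0.0
```

Request:
arm_command(moves=[[[-0.03,-0.0355,0,0,1],[-0.03,-0.0355,0,0,1],[0,0,0.042,0,1],[0,0,0.042,0,1],[0,0,0.042,0,1],[0,0,0.02,0,1],[0,0,0,0,1],[0,0,0,0,1]]])

```text
t: 4.95
ee_pos: [0.4915, -0.0198, 0.1051]
ee_rot: [0.819, -0.574, 0.001, -0.0]
contact_force: [-0.2, 0.5, 0.7]
gripper_width: 0.999
grip_force: 0.0
```

Run:
```python
from h import *
togo([.4915,-.020,.082],19.9)
```

```text
t 4.95 pos [ 0.4915 -0.0198  0.1051] yaw -160.0 tilt -1.0 shift tool [0.0002 0.0001 0.0231] turn 0.002 F [-0.2  0.5  0.7] w 0.999 g 0.0
```

Request:
arm_command(moves=[[[0,0,0.023,0,1],[0,0,0,0,0],[0,0,0,0,0],[0,0,0,0,0],[0,0,0,0,0],[0,0,0,0,0],[0,0,0,0,0],[0,0,0,0,0],[0,0,0,0,0],[0,0,0,0,0]]])

```text
t: 5.95
ee_pos: [0.4911, -0.0197, 0.082]
ee_rot: [0.82, -0.573, 0.0, -0.0]
contact_force: [-3.2, 0.8, 5.2]
gripper_width: 0.152
grip_force: 42.4
```

Run:
```python
from h import *
togo([.4915,-.020,.082],19.9)
```

```text
t 5.95 pos [ 0.4911 -0.0197  0.082 ] yaw -159.89 tilt -1.0 shift tool [ 0.0004 -0.0003  0.    ] turn 0.004 F [-3.2  0.8  5.2] w 0.152 g 42.4
```

Request:
arm_command(moves=[[[0,0,0,0.115,0],[0,0,0,0.115,0],[0,0,0,0.115,0],[0,0,0,0.115,0],[0,0,0,0.115,0],[0,0,0,0.115,0],[0,0,0,0.115,0],[0,0,0,0,0],[0,0,0,0,0],[0,0,0,0,1],[0,0,0,0,1],[0,0,0,0,1]]])

```text
t: 7.15
ee_pos: [0.4906, -0.0195, 0.0803]
ee_rot: [-0.53, 0.848, 0.0, -0.001]
contact_force: [-1.0, -0.1, -0.6]
gripper_width: 0.662
grip_force: 0.0
```

Request:
arm_command(moves=[[[0,0,0,0,1],[0,0,-0.04,0,1],[0,0,-0.04,0,1],[0,0,-0.045,0,1],[0,0,-0.045,0,1],[0,0,0,0,1]]])

```text
t: 7.75
ee_pos: [0.493, -0.0199, 0.2584]
ee_rot: [-0.53, 0.848, -0.002, 0.005]
contact_force: [-0.2, 0.6, 0.2]
gripper_width: 0.999
grip_force: 0.0
```

Run:
```python
from h import *
f=viewer.grab_frame("wrist");P=world(f);cv2.imwrite("pics/w2.png",f["pixels"])
r=np.hypot(P[...,0]-.491,P[...,1]+.02)
m=(P[...,2]>.08)&(P[...,2]<.1)&(r<.03);print("dial",m.sum(),rect(P,m))
m=(P[...,2]>.038)&(P[...,2]<.049)&(r<.1);print("box",m.sum(),rect(P,m))
f=viewer.grab_frame("top");P=world(f)
m=(P[...,2]>.075)&(P[...,2]<.1)&(r*0+np.hypot(P[...,0]-.493,P[...,1]+.02)<.03);print("dialtop",m.sum(),rect(P,m) if m.sum()>5 else 0)
togo([.468,.187,.25],-39)
```

```text
dial 671 ((490.1596374511719, -19.582216262817383), (42.272457122802734, 13.66171932220459), 64.4776382446289)
box 11566 ((490.48681640625, -19.93042755126953), (130.93917846679688, 130.01028442382812), 82.04395294189453)
dialtop 0 0
t 7.85 pos [ 0.4914 -0.0193  0.2518] yaw 154.01 tilt -1.0 shift tool [-0.1752  0.1114  0.002 ] turn 0.227 F [-0.1  1.  -0.5] w 0.999 g 0.0
```

View pics/w2.png

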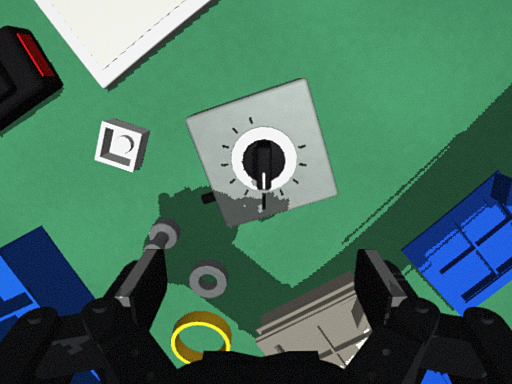

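The wrist picture shows the white pointer end lined up with the long mark at (264,200), and it measures 1.88 rad. Next is the tab.

Request:
arm_command(moves=[[[-0.035,0.0222,0,0,1],[-0.035,0.0222,0,0,1],[-0.035,0.0222,0,0,1],[-0.035,0.0222,0,0,1],[-0.035,0.0222,0,0,1],[0,0,0,0.115,1],[0,0,0,0.112,1],[0,0,0,0,1],[0,0,0,0,1]]])

```text
t: 8.75
ee_pos: [0.4677, 0.1862, 0.2498]
ee_rot: [-0.432, 0.902, -0.0, -0.001]
contact_force: [1.1, -1.0, 0.3]
gripper_width: 1.002
grip_force: 0.0
```

Run:
```python
from h import *
f=viewer.grab_frame("wrist");P=world(f);cv2.imwrite("pics/w3.png",f["pixels"])
r=np.hypot(P[...,0]-.468,P[...,1]-.186)
m=(P[...,2]>.066)&(P[...,2]<.1)&(r<.04);print("tab",m.sum(),P[m].mean(0),P[m][:,2].max(),rect(P,m))
m=(P[...,2]>.081)&(P[...,2]<.1)&(r<.04);print("tabtop",m.sum(),P[m].mean(0),rect(P,m))
r=np.hypot(P[...,0]-.522,P[...,1]-.254)
m=(P[...,2]>.050)&(P[...,2]<.06)&(r<.13);print("rim",m.sum(),P[m].mean(0),rect(P,m))
for q in("tray_tab","tray"):print(q,[(np.round(d["location"],3).tolist(),round(d["p"],2)) for d in landmark_of("wrist",q)])
togo([.468,.187,.25],-39)
```

```text
tab 404 [0.46263391 0.18354932 0.08483296] 0.088126268125722 ((463.658203125, 185.05235290527344), (29.31163215637207, 10.00693130493164), 50.9566535949707)
tabtop 368 [0.46340938 0.18449306 0.08590019] ((463.658203125, 185.05235290527344), (29.31163215637207, 10.00693130493164), 50.9566535949707)
rim 7762 [0.5171112  0.25016714 0.05493006] ((519.661865234375, 253.29458618164062), (151.1831817626953, 151.27598571777344), 5.9231953620910645)
tray_tab [([0.395, 0.382, 0.038], 0.87), ([0.462, 0.186, 0.074], 0.71)]
tray [([0.384, 0.464, 0.015], 0.86), ([0.297, 0.212, 0.015], 0.79), ([0.517, 0.254, 0.051], 0.6)]
t 8.9 pos [0.468  0.1861 0.2506] yaw 141.05 tilt -1.0 shift tool [-0.0007  0.0006  0.0006] turn 0.001 F [ 0.9 -0.7 -0. ] w 0.998 g 0.0
```

View pics/w3.png

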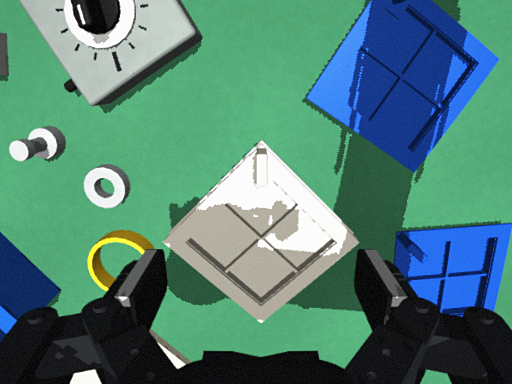

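The tab is at (262,165), with the tray square to the tool. Descend and pinch.

Request:
arm_command(moves=[[[0.0033,0.0025,0.03,0,1],[0,0,0.04,0,1],[0,0,0.04,0,1],[0,0,0.03,0,1],[0,0,0.02,0,1],[0,0,0.013,0,1],[0,0,0,0,1],[0,0,0,0,1]]], squeeze=25)

```text
t: 9.7
ee_pos: [0.4646, 0.1855, 0.0791]
ee_rot: [-0.431, 0.903, -0.0, 0.001]
contact_force: [0.5, 0.5, 0.5]
gripper_width: 0.999
grip_force: 0.0
```

Request:
arm_command(moves=[[[0,0,0,0,0],[0,0,0,0,0],[0,0,0,0,0],[0,0,0,0,0],[0,0,0,0,0],[0,0,0,0,0],[0,0,0,0,0],[0,0,0,0,0],[0,0,0,0,0],[0,0,0,0,0]]])

```text
t: 10.7
ee_pos: [0.4642, 0.1853, 0.0783]
ee_rot: [-0.43, 0.903, -0.0, 0.0]
contact_force: [1.5, -0.5, 2.3]
gripper_width: 0.116
grip_force: 27.4
```

Run:
```python
from h import *
togo([.4640,.185,.077],-39)
```

```text
t 10.7 pos [0.4642 0.1853 0.0783] yaw 140.97 tilt -1.0 shift tool [0.0004 0.     0.0013] turn -0.0 F [ 1.5 -0.5  2.3] w 0.116 g 27.4
```

Request:
arm_command(moves=[[[-0.0006,0,-0.0036,0,0],[-0.0006,0,-0.0036,0,0],[-0.0006,0,-0.0036,0,0],[-0.0007,0,-0.0036,0,0],[-0.0007,0,-0.0036,0,0],[-0.0008,0,-0.0036,0,0],[-0.0009,0,-0.0036,0,0],[-0.001,0,-0.0036,0,0],[0,0,0,0,0],[0,0,0,0,0],[0,0,0,0,0]]])

```text
t: 11.8
ee_pos: [0.4678, 0.19, 0.1071]
ee_rot: [-0.43, 0.903, 0.0, 0.0]
contact_force: [-2.5, -3.5, 1.7]
gripper_width: 0.111
grip_force: 26.8
```

```bash
cat >> h.py <<'E'
def trayfit(cam="side",c=(.52,.254),rad=.13,lo=.03):
    """plane of the tray's upper white surface"""
    f=viewer.grab_frame(cam);P=world(f);cv2.imwrite("pics/tmp.png",f["pixels"])
    im=f["pixels"].astype(int);white=(im.min(-1)>110)&(im.max(-1)-im.min(-1)<60)
    m=white&(np.hypot(P[...,0]-c[0],P[...,1]-c[1])<rad)&(P[...,2]>lo)
    Q=P[m]
    print(cam,"n",len(Q),"zrange",np.percentile(Q[:,2],[2,50,98]).round(3))
    return P,m
E
python3 - <<'E'
from h import *
togo([.4640,.185,.077],-39)
for q in("tray_tab","tray_far","tray"):print(q,[(np.round(d["location"],3).tolist(),round(d["p"],2)) for d in (viewer.grab_frame("side"),landmark_of("side",q))[1]])
P,m=trayfit()
Q=P[m];u=np.array([np.cos(np.radians(51)),np.sin(np.radians(51))]);s=(Q[:,:2]-[.52,.2535])@u
for a in range(-110,111,20):
    k=(abs(s*1000-a)<10);
    if k.sum()>3: print(a,k.sum(),np.percentile(Q[k,2],[10,50,90]).round(3))
cv2.imwrite("pics/s2.png",cv2.resize(cv2.imread("pics/tmp.png")[200:340,180:340],None,fx=4,fy=4,interpolation=cv2.INTER_CUBIC))
E
```

```text
t 11.8 pos [0.4678 0.19   0.1071] yaw 140.99 tilt -1.0 shift tool [ 0.0063 -0.0001  0.0301] turn -0.0 F [-2.5 -3.5  1.7] w 0.111 g 26.8
tray_tab [([0.395, 0.378, 0.035], 0.96), ([0.465, 0.189, 0.107], 0.74), ([0.261, 0.141, 0.039], 0.62), ([0.518, 0.254, 0.067], 0.17)]
tray_far [([0.342, 0.31, 0.015], 0.86), ([0.588, 0.337, 0.045], 0.74)]
tray [([0.379, 0.46, 0.016], 0.97), ([0.518, 0.255, 0.067], 0.74), ([0.296, 0.214, 0.017], 0.68)]
side n 2975 zrange [0.033 0.06  0.085]
-90 14 [0.082 0.084 0.186]
-70 192 [0.065 0.081 0.084]
-50 316 [0.062 0.076 0.256]
-30 406 [0.059 0.063 0.077]
-10 507 [0.055 0.058 0.073]
10 492 [0.052 0.055 0.07 ]
30 396 [0.049 0.053 0.067]
50 295 [0.045 0.05  0.064]
70 218 [0.045 0.058 0.062]
90 132 [0.034 0.056 0.059]
110 7 [0.042 0.053 0.055]
```

View pics/s2.png

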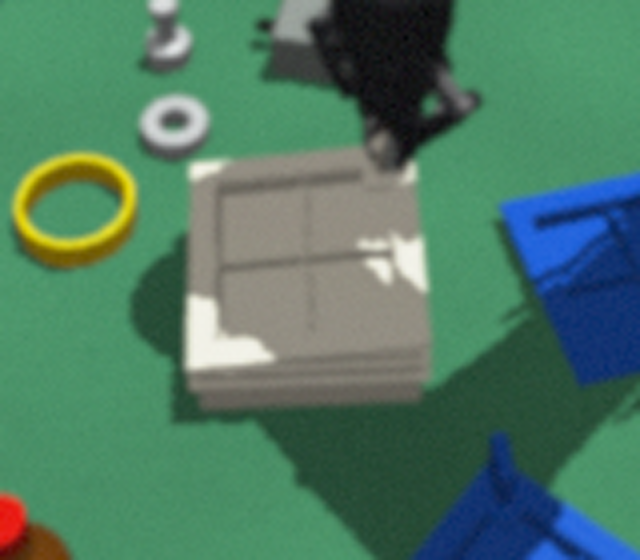

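The tab corner is about 29 mm up while the far corner is still at its seat height, so the tray pivots in the pads. Continue the arc until it comes free.

Request:
arm_command(moves=[[[-0.0008,0,-0.0038,0,0],[-0.001,0,-0.0038,0,0],[-0.001,0,-0.0038,0,0],[-0.0012,0,-0.0038,0,0],[-0.0012,0,-0.0038,0,0],[-0.0013,0,-0.0038,0,0],[-0.0014,0,-0.0036,0,0],[-0.0015,0,-0.0036,0,0],[-0.0015,0,-0.0036,0,0],[-0.0016,0,-0.0036,0,0],[0,0,0,0,0],[0,0,0,0,0]]])

```text
t: 13.35
ee_pos: [0.4756, 0.1997, 0.1439]
ee_rot: [-0.43, 0.903, 0.0, -0.0]
contact_force: [0.8, -0.3, -1.2]
gripper_width: 0.114
grip_force: 26.5
```

```bash
cat >> h.py <<'E'
def prof(c=(.52,.2535)):
    P,m=trayfit(c=c)
    Q=P[m];u=np.array([np.cos(np.radians(51)),np.sin(np.radians(51))]);s=(Q[:,:2]-c)@u
    print([(a,k.sum(),np.percentile(Q[k,2],[10,50,90]).round(3).tolist()) for a in range(-110,111,20) for k in [abs(s*1000-a)<10] if k.sum()>3])
E
python3 - <<'E'
from h import *
togo([.4640,.185,.077],-39)
prof()
print([(np.round(d["location"],3).tolist(),round(d["p"],2)) for d in landmark_of("side","tray_far")])
E
```

```text
t 13.35 pos [0.4756 0.1997 0.1439] yaw 140.98 tilt -1.0 shift tool [ 0.0187 -0.0003  0.0669] turn -0.0 F [ 0.8 -0.3 -1.2] w 0.114 g 26.5
side n 3337 zrange [0.034 0.094 0.122]
[(-110, np.int64(4), [0.048, 0.048, 0.049]), (-90, np.int64(11), [0.047, 0.047, 0.05]), (-70, np.int64(85), [0.049, 0.12, 0.137]), (-50, np.int64(284), [0.1, 0.115, 0.119]), (-30, np.int64(401), [0.096, 0.101, 0.118]), (-10, np.int64(520), [0.09, 0.095, 0.11]), (10, np.int64(586), [0.087, 0.091, 0.106]), (30, np.int64(483), [0.061, 0.088, 0.103]), (50, np.int64(407), [0.051, 0.085, 0.099]), (70, np.int64(286), [0.049, 0.091, 0.096]), (90, np.int64(221), [0.035, 0.09, 0.093]), (110, np.int64(49), [0.086, 0.087, 0.09])]
[([0.598, 0.342, 0.077], 0.93), ([0.342, 0.311, 0.009], 0.69)]
```

The tray is free at about 0.19 rad of tilt. Firm up the grip, lift and carry it over.

Request:
arm_command(moves=[[[0,0,0,0,0],[0,0,0,0,0],[0,0,-0.005,0,0],[0,0,-0.01,0,0],[0,0,-0.015,0,0],[0,0,-0.02,0,0],[0,0,-0.02,0,0],[0,0,-0.015,0,0],[0,0,-0.01,0,0],[0,0,-0.005,0,0],[0,0,0,0,0]]], squeeze=90)

```text
t: 14.55
ee_pos: [0.4757, 0.1998, 0.2444]
ee_rot: [-0.43, 0.903, 0.0, 0.0]
contact_force: [-0.0, -1.0, -1.4]
gripper_width: 0.101
grip_force: 90.3
```

Run:
```python
from h import *
togo([.4770,-.332,.244],-39)
prof()
f=cv2.imread("pics/tmp.png");cv2.imwrite("pics/s3.png",f)
```

```text
t 14.55 pos [0.4757 0.1998 0.2444] yaw 140.98 tilt -1.0 shift tool [ 4.123e-01 -3.358e-01  2.000e-04] turn -0.0 F [-0.  -1.  -1.4] w 0.101 g 90.3
side n 3736 zrange [0.034 0.194 0.223]
[(-90, np.int64(5), [0.116, 0.358, 0.437]), (-70, np.int64(119), [0.048, 0.219, 0.252]), (-50, np.int64(360), [0.054, 0.216, 0.223]), (-30, np.int64(438), [0.194, 0.199, 0.215]), (-10, np.int64(551), [0.191, 0.195, 0.21]), (10, np.int64(632), [0.054, 0.191, 0.206]), (30, np.int64(539), [0.052, 0.188, 0.203]), (50, np.int64(452), [0.052, 0.185, 0.199]), (70, np.int64(345), [0.048, 0.191, 0.196]), (90, np.int64(239), [0.046, 0.19, 0.192]), (110, np.int64(56), [0.186, 0.188, 0.189])]
```

View pics/s3.png

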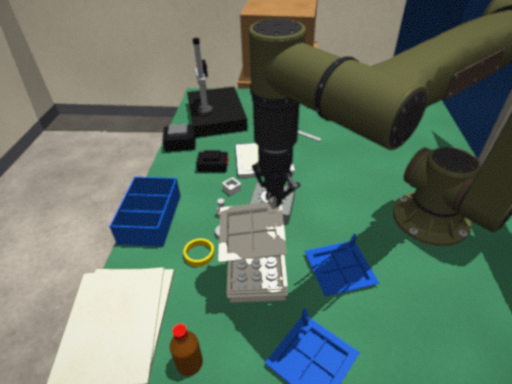

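The held tray is near (253,232), clear of the lower trays at (257,275), which still stand in place. Carry it to the panel.

Request:
arm_command(moves=[[[0.008,-0.0065,0,0,0],[0.015,-0.0122,0,0,0],[0.022,-0.0179,0,0,0],[0.025,-0.0204,0,0,0],[0.025,-0.0204,0,0,0],[0.025,-0.0204,0,0,0],[0.025,-0.0204,0,0,0],[0.025,-0.0204,0,0,0],[0.025,-0.0204,0,0,0],[0.025,-0.0204,0,0,0],[0.025,-0.0204,0,0,0],[0.025,-0.0204,0,0,0]]])

```text
t: 15.8
ee_pos: [0.4755, -0.1513, 0.2439]
ee_rot: [-0.43, 0.903, -0.0, -0.0]
contact_force: [0.1, 0.9, -0.8]
gripper_width: 0.099
grip_force: 90.4
```

Request:
arm_command(moves=[[[0.025,-0.0204,0,0,0],[0.025,-0.0204,0,0,0],[0.025,-0.0204,0,0,0],[0.025,-0.0204,0,0,0],[0.02,-0.0162,0,0,0],[0.014,-0.0114,0,0,0],[0.008,-0.0065,0,0,0],[0,0,0,0,0],[0,0,0,0,0],[0,0,0,0,0],[0,0,0,0,0],[0,0,0,0,0]]])

```text
t: 17.0
ee_pos: [0.4773, -0.3313, 0.2442]
ee_rot: [-0.431, 0.902, -0.0, 0.0]
contact_force: [-0.8, 0.1, -0.9]
gripper_width: 0.1
grip_force: 90.5
```

Run:
```python
from h import *
togo([.4770,-.332,.244],-39)
f=viewer.grab_frame("wrist");P=world(f)
im=f["pixels"].astype(int);w=(im.max(-1)-im.min(-1)<60)&(im.min(-1)>60)
m=w&(np.hypot(P[...,0]-.532,P[...,1]+.264)<.125)&(P[...,2]>.15)&(P[...,2]<.24)
print("wrist",m.sum(),rect(P,m))
f=viewer.grab_frame("side");P=world(f);cv2.imwrite("pics/s4.png",f["pixels"])
im=f["pixels"].astype(int);w=(im.max(-1)-im.min(-1)<60)&(im.min(-1)>60)
m=w&(np.hypot(P[...,0]-.532,P[...,1]+.264)<.125)&(P[...,2]>.15)&(P[...,2]<.235)
Q=P[m];print("side",m.sum(),Q.mean(0),rect(P,m))
A=np.c_[Q[:,:2]-[.532,-.264],np.ones(len(Q))];k=np.ones(len(Q),bool)
for _ in range(6):
    c=np.linalg.lstsq(A[k],Q[k,2],rcond=None)[0];e=Q[:,2]-A@c;k=e>-.004; k&=abs(e)<.02
print("plane",c,"tilt",np.arctan(np.hypot(*c[:2])),k.sum())
f=viewer.grab_frame("top");print([(np.round(d["location"],3).tolist(),round(d["p"],2)) for q in("tray","panel_top") for d in landmark_of("top",q)])
P=world(f);m=(P[...,2]>.08)&(P[...,2]<.1)&(np.hypot(P[...,0]-.492,P[...,1]+.02)<.04);print("dial",m.sum(),rect(P,m) if m.sum()>4 else 0)
print("stack",[(np.round(d["location"],3).tolist(),round(d["p"],2)) for d in landmark_of("top","stack")])
```

```text
t 17.0 pos [ 0.4773 -0.3313  0.2442] yaw 141.04 tilt -1.0 shift tool [ 0.0007 -0.0001  0.0002] turn 0.001 F [-0.8  0.1 -0.9] w 0.1 g 90.5
wrist 5710 ((520.6336669921875, -275.5740661621094), (136.0329132080078, 134.89183044433594), 6.402640342712402)
side 1305 [ 0.52697634 -0.27214199  0.19854867] ((525.9481811523438, -267.317626953125), (152.74559020996094, 155.4288787841797), 5.743903636932373)
plane [-0.1206253  -0.15378299  0.20446897] tilt 0.1930142178270909 578
[([0.292, 0.214, 0.013], 0.95), ([0.53, -0.272, 0.201], 0.8), ([0.377, 0.466, 0.021], 0.69), ([0.645, 0.023, 0.004], 0.53)]
dial 44 ((494.0123291015625, -19.16396141052246), (40.06496047973633, 13.326475143432617), 62.971923828125)
stack [([0.516, 0.25, 0.0], 0.78), ([0.529, -0.272, 0.203], 0.45)]
```

View pics/s4.png

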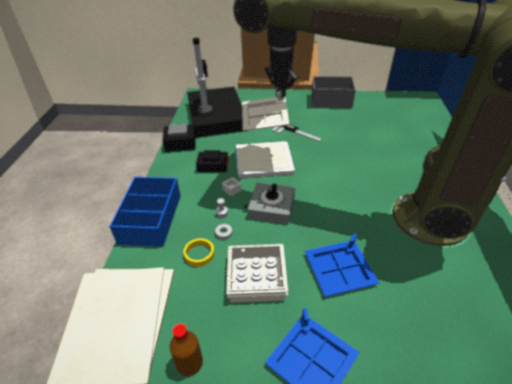

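The tray is held over the panel (side picture, about (265,115)) with 0.19 rad of tilt, about 1 cm off centre and 0.175 m above the face. I'll lower it slightly and hand in.

Request:
arm_command(moves=[[[-0.005,0,0.005,0,0],[-0.004,0,0.01,0,0],[0,0,0.007,0,0],[0,0,0.003,0,0],[0,0,0,0,0],[0,0,0,0,0],[0,0,0,0,0],[0,0,0,0,0],[0,0,0,0,0]]])

```text
t: 18.2
ee_pos: [0.4829, -0.325, 0.2192]
ee_rot: [-0.43, 0.903, -0.0, 0.0]
contact_force: [0.5, -0.1, -1.1]
gripper_width: 0.099
grip_force: 90.5
```

Run:
```python
from h import *
togo([.4770,-.332,.219],-39)
print(bot.job_done())
```

```text
t 18.2 pos [ 0.4829 -0.325   0.2192] yaw 140.98 tilt -1.0 shift tool [0.0092 0.0002 0.0002] turn -0.0 F [ 0.5 -0.1 -1.1] w 0.099 g 90.5
the job is handed in; nothing more can be done
None
```

I turned the dial to the long mark (about 1.88 rad), peeled the top tray off by its tab and handed the job in with the tray still held about 15 cm over the panel, tilted about 0.19 rad; `job_done()` gave no verdict.

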